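Slide a salvaged chip along the jig rail into the green pocket

TASK

With the fingertips, and without picking it up, push the salvaged chip (black finned heat sink on a green base) across the jig plate until it lies flat against the rail, then slide it along the rail into the pocket marked green, fully home in the corner against both the rail and the end stop. Keep it out of the red pocket, leave the handset, screwdriver and jar alone, and take the fingers away at the end.

Things in the scene. Friction and masses are not known exactly. Their poses are not given: they have to be found in the camera images.
- jig: Fixed, slick steel plate 165 mm (x) by 340 mm (y), 8 mm thick: x -75 to +90 mm, y -170 to +170 mm of its origin, which is on the table (z=0) at mid-length. Its top is 8 mm above the table. On it stand, 14 mm high (tops 22 mm above the table), a rail, two end stops and two lips. Turned at most 0.2 rad from the world axes, so the rail is on the far side from the robot.
- rail_face (a point): Foot of the rail's straight face at mid-length, at x=+60 mm, y=0 of the jig and on the plate's top. The face looks to the jig's -x; the rail is 25 mm thick, 14 mm high, and runs along the jig's y over its whole length. Site axes as the jig's.
- stop_left (a point): Inner corner of the left (+y) pocket on the plate's top, where the rail's face meets the left end stop's face, at x=+60, y=+145 mm of the jig. The stop's face looks to -y; the stop is 20 mm thick, 14 mm high, and runs 84 mm from the rail towards -x.
- stop_right (a point): The same corner of the right (-y) pocket, at x=+60, y=-145 mm of the jig; the stop's face looks to +y.
- lip_left (a point): Mouth of the left pocket: inner edge of the front lip, at x=+16, y=+105 mm of the jig, on the plate's top. The lip (12 mm thick, 14 mm high) runs parallel to the rail, 44 mm from it, from here to the stop; towards the jig's middle it flares away from the rail, ending at about y=+88 mm. So the chip (40 mm) enters only by sliding along the rail.
- lip_right (a point): The same for the right pocket, at x=+16, y=-105 mm of the jig; the flare ends at about y=-88 mm.
- chip: Loose chip: green base with a black finned heat sink, a solid block 40 mm (its x) by 50 mm (its y) by 14 mm high, 40 to 85 g. Origin at the centre of its underside, on the plate; top 22 mm above the table. Slides easily (friction on jig about 0.25): a fingertip pressed on its top with 4 N drags it along. Starts clear of the rail near the jig's middle, its y within 0.35 rad of the jig's y.
- green_mark: Mark of the goal pocket (paint only): a green patch on the pocket's floor and a green strip on the rail's top beside it, 46 mm long. At either end of the jig. Origin on the plate's top exactly where the chip's origin is when fully home in the corner: x=+40 mm, y=+120 or -120 mm of the jig; axes as the jig's.
- red_mark: The same in red, at the other pocket, where the chip must not go.
- handset: Loose old phone handset, 115 x 52 x 16 mm, lying flat to the left (+y) of the jig; origin at the centre of its underside. Leave alone.
- screwdriver: Loose screwdriver with an orange handle, 190 mm long, lying to the right (-y) of the jig along its own x. Leave alone.
- jar: Loose small amber jar with a steel cap, 52 mm diameter, 60 mm high, standing beyond the rail; origin at the centre of its underside. Leave alone.
Not all that is in view belongs to the job. What is shaped like the chip but orange is not meant.

How it is judged:
On the way, in this order (a step that is already met when the one before it is completed fails the run):
1. the chip lies flat against the rail (within 3 mm and 0.06 rad) at least 50 mm short of its seat (x of chip in the frame of jig above 0.037 m and angle between the x axis of chip and the x axis of jig, either way round below 0.06 rad and horizontal distance between chip and green_mark above 0.05 m), for 0.1 s.
2. the chip is home in the green pocket (horizontal distance between chip and green_mark below 0.0035 m), for 0.1 s.
At the end, for the whole second after the job is handed in: The chip lies flat on the plate, at rest, in the green pocket: its centre within 3.5 mm of the seat in the corner (touching rail and stop), square to the rail within 0.06 rad (horizontal distance between chip and green_mark below 0.0035 m and angle between the x axis of chip and the x axis of jig, either way round below 0.06 rad and angle between chip's own z axis and vertical below 0.06 rad and z of chip in the frame of jig below 0.011 m and linear speed of chip below 0.01 m/s).
It fails at once if the chip is lifted (more than 6 mm) or tipped (more than 0.3 rad) (z of chip in the frame of jig above 0.014 m or angle between chip's own z axis and vertical above 0.3 rad).
It fails at once if the chip goes into the red pocket (horizontal distance between chip and red_mark below 0.03 m).
It fails at once if the handset, the screwdriver or the jar is moved more than 15 mm (distance of any of handset, screwdriver, jar from where it was at the start of the episode above 0.015 m).
It also fails if it takes over 42 s, if anything falls off the work surface, if the arm or the gripper's body presses on something with over 40 N, if the wrist force passes 120 N, or if a joint passes its speed limit or range.

ROBOT

A 6-joint arm with a two-finger parallel gripper is mounted at the origin on the work surface. World frame = base frame: x ahead of the robot, y to its left, z up, the work surface at z = 0. Lengths are in m, angles in rad, forces in N, time in s.
With the tool pointing down it reaches from about 0.3 to 0.875 m from the base axis. Payload 6.4 kg.
Tool frame: the origin (TCP) lies midway between the tips of the shut fingers; the grasp point (between the pads) lies ctrl.grip_point_offset behind it (ctrl.grip_point_offset is the distance from the TCP to the grasp point, in m); z points along the fingers, y is the direction in which the jaws open and shut (so a half turn about z gives the same grasp; the last joint's range is limited). The gripper opens to 85 mm and grips with 20 to 120 N. Pads are 22 mm wide; open, the fingers measure 114 mm over their backs; the gripper's body (76 mm by 85 mm) begins 54 mm behind the grasp point. The pads swing forward as they close: fully open they stand 13 mm farther back than shut.
Start: joints at [1.013, 0.181, 1.607, -0, 1.354, -0.206], TCP at [0.198, 0.54, 0.231] pointing down, gripper open.
Joint ranges: [-2.99, 2.99], [-0.89, 2.07], [0.3, 2.58], [-1.14, 4.28], [0, 2.63], [-3.12, 3.12]. Speed limits (rad/s): [2.57, 2.57, 3.01, 3.14, 3.14, 3.14].

INTERFACE

Orientations are given as a unit quaternion [w, x, y, z].
In Python, from bench import ctrl, viewer gives the robot as it stands.
- The arm moves only by the shell command python3 -m handwheel 'ROWS' [OPENING]. ROWS is JSON, a list of rows, each an object with "travel": the shift along the tool's x, y, z as a fraction of full scale, a list of three; "dr": the turn, a rotation vector about the tool's x, y, z as a fraction of full scale, a list of three. A call has 1 to 20 rows; each row shifts and turns the pose as measured when the row begins, along the tool's axes as they then stand; what a row does not reach is not made up. Full scale, the value 1, is 150 mm for a shift and 30 degrees for a turn. A row lasts 1/12 s, in which the tool goes at most 41.7 mm and 7.16 degrees, less where a joint would pass 70% of its speed; a pose out of reach is approached as far as the arm can. A call with a number of a shift or a turn outside -1 to 1 is refused whole. A call with a gripper value outside its range is refused whole. OPENING is the opening, from -1 (shut) to 1 (fully open), set as the call begins (- or left out, the last holds). The fingers move at their own pace and stop on an object; the grip force is fixed at half the most. Time passes only in rows, so rows that do not move let the fingers close. It gives the time, the measured TCP pose, the force and the opening at its end, in the units of the state.
- ctrl.get_obs(): the state, without advancing time (a new reading comes with each control period).
- viewer.camera(name): name is "side" or "top" or "wrist"; returns the picture (480x640x3 uint8, red, green, blue); there is no depth.
- viewer.get_calibration(name): a dict with "camera_matrix" (3x3 intrinsics, pixels), "k1" (the pictures are not rectified: a ray, as slopes to the right and down, at radius r is drawn at 1 + k1 r^2 times it, then the intrinsics apply), "R" (3x3) and "t" (3): a world point X has camera coordinates R X + t. Camera axes: x right, y down, z forward; pixel columns grow to the right and rows downward; lengths in m; the calibration is good to about 2 mm. A picture is of the moment at which its call begins: read the wrist's pose just before it. get_calibration takes no time and is no camera call; for the wrist camera it gives the pose at the moment of the call.
- ctrl.hand_in(): hands the job in, once; it reports no verdict.
The state is a dict: "time_s": time; "q": joint angles; "dq": joint speeds; "joint_efforts": joint torques, N m; "eef_pos": TCP position; "eef_rot": TCP orientation; "wrist_force": force on the tool from outside, world axes, zero at the start; "torque": the same for the moment, N m; "opening": opening from 0.0 (shut) to 1.0 (fully open).
Only numpy, scipy, OpenCV 4.12 (cv2) and the standard library are available. Lean on these libraries where they do the work, as an engineer would, in place of code of your own. Each camera call takes 0.05 s, during which the arm holds its last target. There are 200 camera calls.

## Working session

There is one attempt and no reset: what is moved stays moved. The work goes in short steps, Python scripts to look and compute and a shell command to move; the robot and the scene stay as the last step left them, time stands still between calls to the robot, and variables do not carry over. Pictures are saved under pics/ and viewed, about 8 in all and at most 12, crops included, and the job is handed in when it is done.

```bash
mkdir -p pics; ls
python3 - <<'E'
from bench import ctrl, viewer
import cv2
o=ctrl.get_obs(); print({k:o[k] for k in('time_s','eef_pos','eef_rot','opening')}, ctrl.grip_point_offset)
for n in('top','side'):
    im=viewer.camera(n); cv2.imwrite(f'pics/{n}0.png',im[:,:,::-1]); c=viewer.get_calibration(n); print(n,c)
E
```

```text
pics
{'time_s': 0.0, 'eef_pos': array([0.19782785, 0.53930765, 0.23037518]), 'eef_rot': array([-3.22899640e-04,  1.74997120e-01,  9.84568542e-01, -8.30507863e-04]), 'opening': 0.9994018663713865} 0.0187
top {'camera_matrix': array([[443.25559444,   0.        , 323.35267776],
       [  0.        , 443.25559444, 249.29595495],
       [  0.        ,   0.        ,   1.        ]]), 'k1': 0.016467645956364938, 'R': array([[-0.01472433, -0.99982178, -0.01181569],
       [-0.99412243,  0.01590593, -0.10708686],
       [ 0.10725571,  0.01016946, -0.99417946]]), 't': array([0.01751216, 0.58501402, 0.92547565])}
side {'camera_matrix': array([[549.32820626,   0.        , 312.3388418 ],
       [  0.        , 549.32820626, 242.59656605],
       [  0.        ,   0.        ,   1.        ]]), 'k1': -0.13806366167859702, 'R': array([[-0.98647782, -0.16386361, -0.00319782],
       [-0.07851259,  0.48960185, -0.86840417],
       [ 0.1438655 , -0.85641038, -0.49584673]]), 't': array([0.59029558, 0.10308886, 1.09491206])}
```

View pics/top0.png

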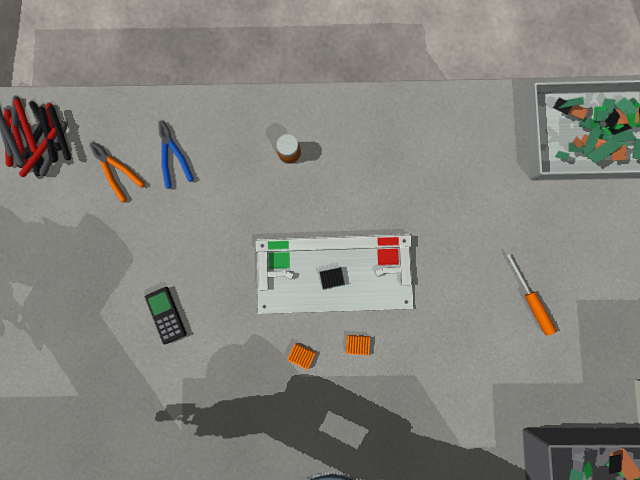

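The top view shows green at the left pocket (278,260) and red at the right (388,257). Three objects could be taken for the chip: the black finned block at (333,278), and the orange ones at (302,355) and (359,345). The black one on the plate is the chip. Next: measure coarsely, then check with a crop.

```bash
cat > h.py <<'E'
import numpy as np, cv2
from bench import ctrl, viewer
def ray(cal,uv,z):
    K=np.array(cal['camera_matrix']);R=np.array(cal['R']);t=np.array(cal['t'])
    uv=np.atleast_2d(np.asarray(uv,float))
    p=cv2.undistortPoints(uv[:,None],K,np.array([cal['k1'],0,0,0.]),None)[:,0]
    d=np.c_[p,np.ones(len(p))]@R; C=-R.T@t
    return C+d*((z-C[2])/d[:,2])[:,None]
def proj(cal,X):
    R=np.array(cal['R']);
    return cv2.projectPoints(np.atleast_2d(np.asarray(X,float)),cv2.Rodrigues(R)[0],np.array(cal['t']),np.array(cal['camera_matrix']),np.array([cal['k1'],0,0,0.]))[0][:,0]
E
python3 - <<'E'
from h import *
c=viewer.get_calibration('top')
print('chip,orange',ray(c,[(333,278),(302,355),(359,345)],.02).round(3))
print('holes/corners',ray(c,[(258,313),(413,308)],.008).round(3))
print('marks',ray(c,[(279,261),(388,257)],.008).round(3))
im=cv2.imread('pics/top0.png')[220:375,240:430]
cv2.imwrite('pics/crop0.png',cv2.resize(im,None,fx=4,fy=3.8,interpolation=cv2.INTER_CUBIC))
w=viewer.get_calibration('wrist');R=np.array(w['R']);print('wristcam pos',-R.T@w['t'],'R',R, w['camera_matrix'][0])
E
```

```text
chip,orange [[ 0.524 -0.011  0.02 ]
 [ 0.361  0.057  0.02 ]
 [ 0.38  -0.064  0.02 ]]
holes/corners [[ 0.45   0.153  0.008]
 [ 0.456 -0.184  0.008]]
marks [[ 0.563  0.107  0.008]
 [ 0.568 -0.133  0.008]]
wristcam pos [0.13022123 0.56438575 0.37274512] R [[ 0.34557454  0.9383889  -0.00212436]
 [ 0.90001384 -0.33079991  0.28380716]
 [ 0.26561875 -0.09998848 -0.95887902]] [350.81027354   0.         317.65280281]
```

View pics/crop0.png

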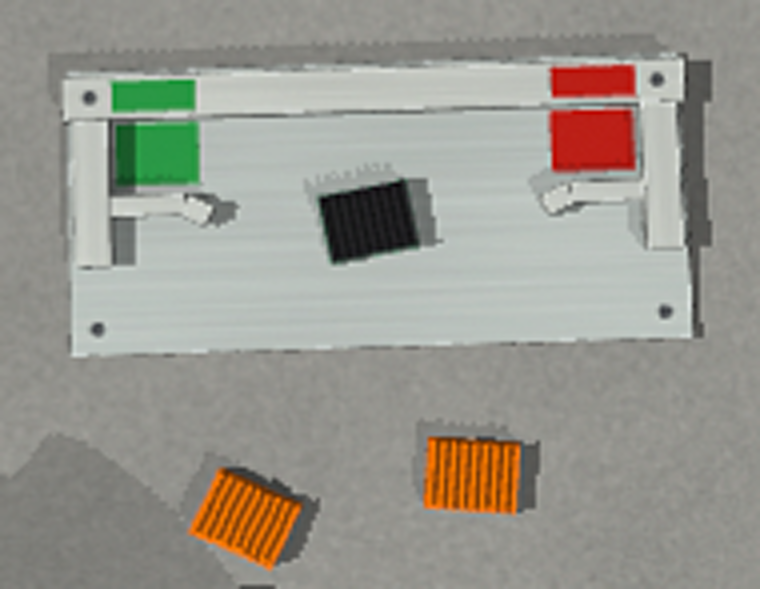

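The crop confirms the black finned chip on a green base. The green pocket is left (+y) and the red one right. I'll shut the fingers, square the tool to the jig and hover for a wrist view.

```bash
python3 -m handwheel '[{"travel":[0,0,0],"dr":[0,0,-0.235]},{"travel":[0,0,0],"dr":[0,0,-0.235]},{"travel":[0,0,0],"dr":[0,0,-0.235]},{"travel":[-0.1,-0.24,0],"dr":[0,0,0]},{"travel":[-0.1,-0.24,0],"dr":[0,0,0]},{"travel":[-0.1,-0.24,0],"dr":[0,0,0]},{"travel":[-0.1,-0.24,0],"dr":[0,0,0]},{"travel":[-0.1,-0.24,0],"dr":[0,0,0]},{"travel":[-0.1,-0.24,0],"dr":[0,0,0]},{"travel":[-0.1,-0.24,0],"dr":[0,0,0]},{"travel":[-0.1,-0.24,0],"dr":[0,0,0]},{"travel":[-0.1,-0.24,0],"dr":[0,0,0]},{"travel":[-0.1,-0.24,0],"dr":[0,0,0]},{"travel":[-0.1,-0.24,0],"dr":[0,0,0]},{"travel":[-0.1,-0.24,0],"dr":[0,0,0]},{"travel":[-0.1,-0.24,0],"dr":[0,0,0]},{"travel":[-0.1,-0.24,0],"dr":[0,0,0]},{"travel":[0,0,0],"dr":[0,0,0]}]' -1
python3 - <<'E'
from h import *
import json
c=viewer.get_calibration('wrist'); im=viewer.camera('wrist'); cv2.imwrite('pics/w1.png',im[:,:,::-1])
json.dump({k:np.array(v).tolist() for k,v in c.items()},open('w1.json','w'))
E
```

```text
time_s: 1.6
eef_pos: [0.4283, 0.0197, 0.2251]
eef_rot: [-0.003, -0.021, 1.0, -0.004]
wrist_force: [0.0, -0.9, -0.4]
opening: -0.003
```

View pics/w1.png

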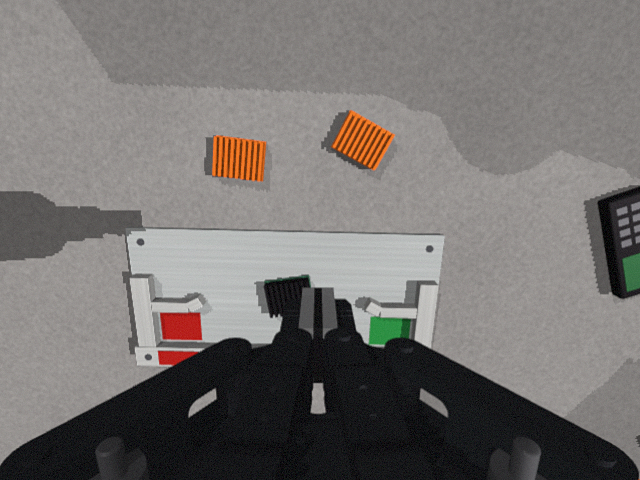

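The wrist view shows the plate's near corners at (127,229) and (444,235), and screws at (140,242), (430,249) and (148,357). The gripper partly hides the chip, near (288,297). I'll fit the jig from refined corners in both views and get the chip from the top view.

Run:
```python
from h import *
import json
W=json.load(open('w1.json')); T=viewer.get_calibration('top')
def ref(im,p,w): 
    g=cv2.cvtColor(im,cv2.COLOR_BGR2GRAY); return cv2.cornerSubPix(g,np.array(p,np.float32)[:,None],(w,w),(-1,-1),(3,50,.01))[:,0]
iw=cv2.imread('pics/w1.png'); it=cv2.imread('pics/top0.png')
def cen(im,m,z,cal):
    n,l,s,c=cv2.connectedComponentsWithStats(m.astype(np.uint8)); 
    return [(s[i].tolist(),ray(cal,c[i],z)[0].round(4).tolist()) for i in range(1,n) if s[i][4]>20]
pw=ref(iw,[(127,229),(444,235)],4); a=ray(W,pw,.008); print('W corners',pw,a.round(4), np.linalg.norm(a[0]-a[1]))
pt=ref(it,[(258,313),(412.5,308)],2); b=ray(T,pt,.008); print('T corners',pt,b.round(4),np.linalg.norm(b[0]-b[1]))
for n,im,cal in(('W',iw,W),('T',it,T)):
    h=cv2.cvtColor(im,cv2.COLOR_BGR2HSV); H,S,V=cv2.split(h)
    yy,xx=np.mgrid[:480,:640]
    reg=(xx>110)&(xx<460)&(yy>220)&(yy<375) if n=='W' else (xx>255)&(xx<416)&(yy>230)&(yy<316)
    print(n,'green',cen(im,(H>50)&(H<80)&(S>120)&(V>60)&reg,.008,cal)); print('red',cen(im,(S>150)&(V>120)&((H<8)|(H>172))&reg,.008,cal))
    g=cv2.cvtColor(im,cv2.COLOR_BGR2GRAY)
    print('dark',cen(im,(g<110)&reg,.008,cal))
    if n=='T':
        m=((g<75)&reg&(xx>310)&(xx<355)&(yy>258)&(yy<300)).astype(np.uint8)
        c=max(cv2.findContours(m,0,2)[0],key=cv2.contourArea); P=ray(cal,c[:,0],.022)[:,:2].astype(np.float32)
        print('chip rect(top)',cv2.minAreaRect(P), 'px',cv2.minAreaRect(c))
```

```text
Traceback (most recent call last):
cv2.error: OpenCV(4.12.0) :-1: error: (-5:Bad argument) in function 'cornerSubPix'
> Overload resolution failed:
>  - Layout of the output array corners is incompatible with cv::Mat
>  - Expected Ptr<cv::UMat> for argument 'corners'
```

```bash
cat > m.py <<'E'
from h import *
import json
W=json.load(open('w1.json')); T=viewer.get_calibration('top')
def ref(im,p,w): 
    g=cv2.cvtColor(im,cv2.COLOR_BGR2GRAY); return cv2.cornerSubPix(g,np.ascontiguousarray(np.array(p,np.float32).reshape(-1,1,2)),(w,w),(-1,-1),(3,50,.01)).reshape(-1,2)
iw=cv2.imread('pics/w1.png'); it=cv2.imread('pics/top0.png')
def cen(im,m,z,cal):
    n,l,s,c=cv2.connectedComponentsWithStats(m.astype(np.uint8)); 
    return [(s[i].tolist(),ray(cal,c[i],z)[0].round(4).tolist()) for i in range(1,n) if s[i][4]>6]
pw=ref(iw,[(127,229),(444,235)],4); a=ray(W,pw,.008); print('W corners',pw,a.round(4), np.linalg.norm(a[0]-a[1]))
pt=ref(it,[(258,313),(412.5,308)],2); b=ray(T,pt,.008); print('T corners',pt,b.round(4),np.linalg.norm(b[0]-b[1]))
for n,im,cal in(('W',iw,W),('T',it,T)):
    h=cv2.cvtColor(im,cv2.COLOR_BGR2HSV); H,S,V=cv2.split(h)
    yy,xx=np.mgrid[:480,:640]
    reg=(xx>110)&(xx<460)&(yy>220)&(yy<375) if n=='W' else (xx>255)&(xx<416)&(yy>230)&(yy<316)
    print(n,'green',cen(im,(H>50)&(H<80)&(S>120)&(V>60)&reg,.008,cal)); print('red',cen(im,(S>150)&(V>120)&((H<8)|(H>172))&reg,.008,cal))
    g=cv2.cvtColor(im,cv2.COLOR_BGR2GRAY)
    print('dark',cen(im,(g<110)&reg,.008,cal))
    if n=='T':
        m=((g<75)&reg&(xx>310)&(xx<355)&(yy>258)&(yy<300)).astype(np.uint8)
        c=max(cv2.findContours(m,0,2)[0],key=cv2.contourArea); P=ray(cal,c[:,0],.022)[:,:2].astype(np.float32)
        print('chip rect(top)',cv2.minAreaRect(P), 'px',cv2.minAreaRect(c))
E
python3 m.py
```

```text
W corners [[130.82796 231.17398]
 [444.14365 235.16968]] [[ 0.4582 -0.18    0.008 ]
 [ 0.4484  0.1523  0.008 ]] 0.33242750770961726
T corners [[257.2821  313.37994]
 [412.8483  308.23666]] [[ 0.4495  0.1549  0.008 ]
 [ 0.4558 -0.1839  0.008 ]] 0.3388514048441305
W green [([369, 317, 42, 28, 893], [0.5626, 0.1034, 0.008])]
red [([160, 313, 42, 27, 1040], [0.5687, -0.1343, 0.008]), ([158, 351, 40, 15, 372], [0.6101, -0.1462, 0.008])]
dark [([111, 221, 42, 133, 966], [0.5073, -0.1875, 0.008]), ([157, 227, 81, 3, 97], [0.4521, -0.1096, 0.008]), ([244, 229, 37, 2, 40], [0.4509, -0.0419, 0.008]), ([282, 230, 31, 2, 41], [0.4502, -0.0046, 0.008]), ([314, 231, 9, 1, 9], [0.4495, 0.0188, 0.008]), ([328, 232, 30, 1, 30], [0.4495, 0.0447, 0.008]), ([359, 232, 7, 1, 7], [0.4486, 0.0653, 0.008]), ([369, 232, 30, 2, 31], [0.4487, 0.0879, 0.008]), ([402, 233, 8, 1, 8], [0.4478, 0.1113, 0.008]), ([414, 233, 27, 2, 34], [0.4476, 0.1352, 0.008]), ([137, 239, 7, 6, 36], [0.4694, -0.1715, 0.008]), ([426, 246, 7, 6, 35], [0.4637, 0.1384, 0.008]), ([156, 275, 304, 100, 15073], [0.5825, 0.0167, 0.008]), ([
[... 763 characters left out ...]
0.5989, 0.1447, 0.008]), ([391, 247, 9, 1, 9], [0.5903, -0.1495, 0.008]), ([378, 249, 21, 16, 327], [0.5693, -0.1329, 0.008]), ([267, 251, 22, 21, 238], [0.5654, 0.1162, 0.008]), ([303, 250, 8, 1, 8], [0.5868, 0.0461, 0.008]), ([319, 267, 27, 22, 421], [0.5248, -0.0093, 0.008]), ([288, 271, 10, 4, 13], [0.5384, 0.077, 0.008]), ([268, 277, 6, 13, 18], [0.5189, 0.1296, 0.008]), ([405, 301, 3, 3, 7], [0.4701, -0.1695, 0.008]), ([263, 305, 3, 3, 7], [0.4646, 0.1402, 0.008])]
chip rect(top) ((0.5238637924194336, -0.008654067292809486), (0.03797914460301399, 0.04844118654727936), 11.653759002685547) px ((331.7411804199219, 277.8352966308594), (17.57137107849121, 22.34383773803711), 77.47119140625)
```

Jig origin is about (0.527, -0.0145), yaw 0.0185; corners, screws and marks agree to 1–2 mm. The chip is at about (0.524, -0.009), yaw 0.203, and measures 38x48 mm. I'll go down behind its near (-x) face with the fingers slightly open.

```bash
python3 -m handwheel '[{"travel":[-0.053,-0.035,0.18],"dr":[0,0,0.045]},{"travel":[-0.053,-0.035,0.18],"dr":[0,0,0]},{"travel":[-0.053,-0.035,0.18],"dr":[0,0,0]},{"travel":[-0.053,-0.035,0.18],"dr":[0,0,0]},{"travel":[-0.053,-0.035,0.18],"dr":[0,0,0]},{"travel":[-0.053,-0.035,0.18],"dr":[0,0,0]},{"travel":[0,0,0],"dr":[0,0,0]},{"travel":[0,0,0],"dr":[0,0,0]}]' -0.53; python3 -c "
from h import *
o=ctrl.get_obs();print(o['eef_pos'],o['eef_rot'],o['opening'])"
```

```text
time_s: 2.32
eef_pos: [0.4739, -0.0032, 0.0569]
eef_rot: [-0.004, -0.009, 1.0, -0.001]
wrist_force: [-0.2, 0.1, 0.6]
opening: 0.235
[ 0.47387612 -0.00315445  0.05687521] [-0.00350269 -0.00941058  0.9999486  -0.00140613] 0.23487325949663987
```

```bash
python3 -m handwheel '[{"travel":[0,-0.02,0.1],"dr":[0,0,0]},{"travel":[0,-0.02,0.1],"dr":[0,0,0]},{"travel":[0,0,0.06],"dr":[0,0,0]},{"travel":[0,0,0.03],"dr":[0,0,0]},{"travel":[0,0,0],"dr":[0,0,0]}]'
python3 - <<'E'
from h import *
im=viewer.camera('side'); c=viewer.get_calibration('side')
u,v=proj(c,[.51,-.01,.02])[0].astype(int); print(u,v)
im=im[:,:,::-1][max(0,v-75):v+75,max(0,u-100):u+100]; cv2.imwrite('pics/s2.png',cv2.resize(im,None,fx=4,fy=4,interpolation=2))
E
```

```text
time_s: 2.73
eef_pos: [0.4751, -0.0053, 0.0182]
eef_rot: [-0.001, -0.012, 1.0, -0.002]
wrist_force: [-0.1, 0.3, 0.9]
opening: 0.232
354 261
```

View pics/s2.png

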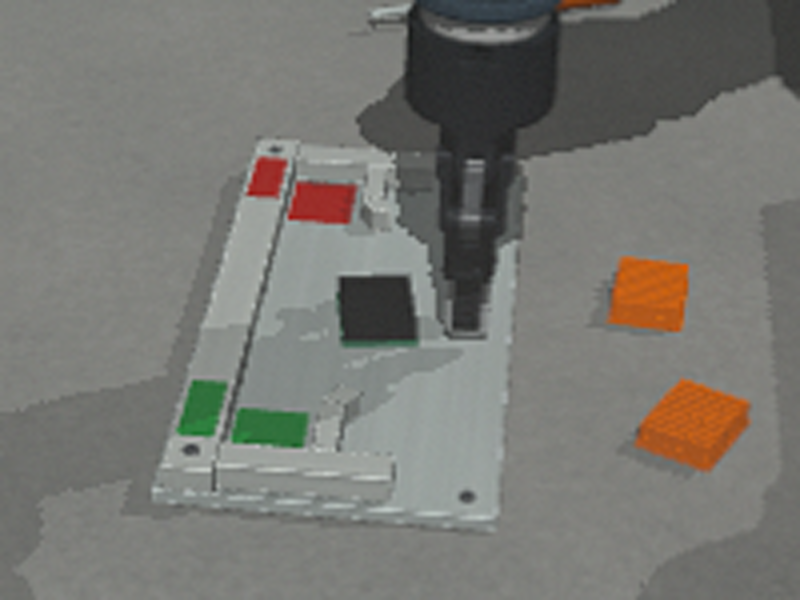

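The fingers stand just in front of the chip's near face, clear of everything else. I'll go down a bit more and push +x.

```bash
python3 -m handwheel '[{"travel":[0,-0.01,0.03],"dr":[0,0,0]},{"travel":[0,-0.01,0.03],"dr":[0,0,0]},{"travel":[0,0,0],"dr":[0,0,0]},{"travel":[-0.04,0,0],"dr":[0,0,0]},{"travel":[-0.04,0,0],"dr":[0,0,0]},{"travel":[-0.04,0,0],"dr":[0,0,0]},{"travel":[-0.04,0,0],"dr":[0,0,0]},{"travel":[-0.04,0,0],"dr":[0,0,0]},{"travel":[-0.04,0,0],"dr":[0,0,0]},{"travel":[-0.04,0,0],"dr":[0,0,0]}]'; python3 -c "
from h import *
im=viewer.camera('side')
cv2.imwrite('pics/s3.png',cv2.resize(im[:,:,::-1][186:336,254:454],None,fx=4,fy=4,interpolation=2))"
```

```text
time_s: 3.62
eef_pos: [0.5241, -0.0077, 0.0128]
eef_rot: [0.003, -0.012, 1.0, -0.003]
wrist_force: [0.0, -0.2, 0.6]
opening: 0.237
```

View pics/s3.png

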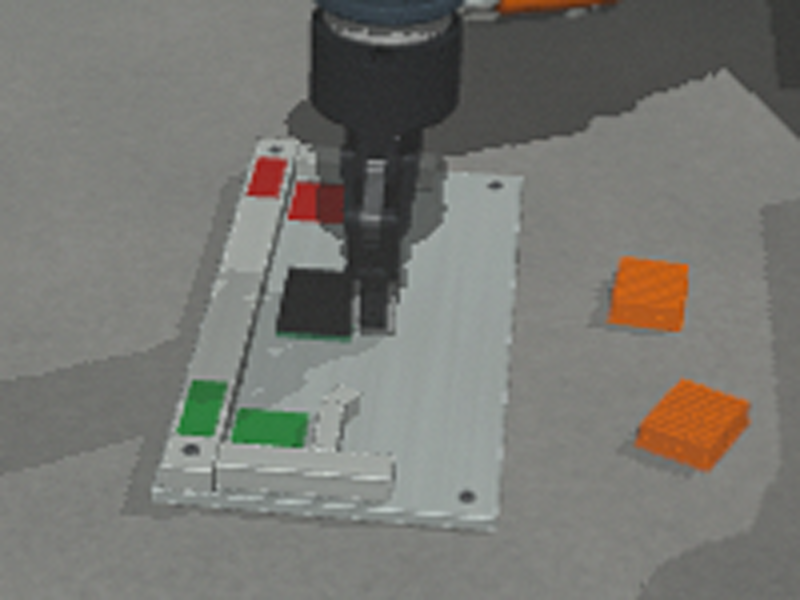

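The chip is squared against the fingers, about 15 mm from the rail. I'll go on in smaller steps.

```bash
python3 -m handwheel '[{"travel":[-0.03,0,0],"dr":[0,0,0]},{"travel":[-0.03,0,0],"dr":[0,0,0]},{"travel":[-0.02,0,0],"dr":[0,0,0]},{"travel":[-0.015,0,0],"dr":[0,0,0]},{"travel":[-0.015,0,0],"dr":[0,0,0]}]'
python3 -m handwheel '[{"travel":[-0.015,0,0],"dr":[0,0,0]},{"travel":[-0.015,0,0],"dr":[0,0,0]},{"travel":[0,0,0],"dr":[0,0,0]}]'
```

```text
time_s: 4.08
eef_pos: [0.5356, -0.0067, 0.0106]
eef_rot: [-0.006, -0.012, 1.0, -0.002]
wrist_force: [-6.0, -1.3, 2.1]
opening: 0.234
time_s: 4.33
eef_pos: [0.5348, -0.0062, 0.0085]
eef_rot: [-0.013, -0.013, 1.0, -0.001]
wrist_force: [-0.4, -0.1, 0.2]
opening: 0.235
```

Run:
```python
from h import *
im=viewer.camera('side'); c=viewer.get_calibration('side')
cv2.imwrite('pics/s4.png',cv2.resize(im[:,:,::-1][186:336,254:454],None,fx=4,fy=4,interpolation=2))
o=np.array([.527,-.0145]);a=.0185;R=np.array([[np.cos(a),-np.sin(a)],[np.sin(a),np.cos(a)]])
# expected pixels in crop of chip top corners were it flush on rail at its current y
for x,y in((60,-20),(60,30),(20,30)):
    w=o+R@np.array([x,y])/1000; print((x,y),((proj(c,[*w,.022])[0]-[254,186])*4).round())
```

```text
(60, -20) [263. 266.]
(60, 30) [250. 314.]
(20, 30) [326. 320.]
```

View pics/s4.png

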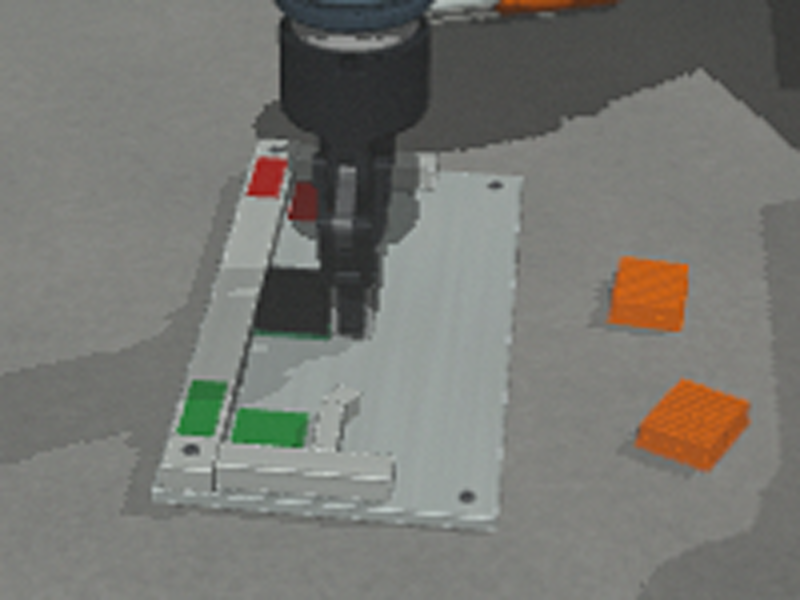

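The chip lies along the rail with no visible gap, from about (258,330) to (285,268). I'll back off, lift, shut the fingers, shift to the -y side and measure.

```bash
python3 -m handwheel '[{"travel":[0.08,0,0],"dr":[0,0,0]},{"travel":[0.1,0,-0.02],"dr":[0,-0.05,0]},{"travel":[0,0,-0.2],"dr":[0,0,0]},{"travel":[0,0,-0.2],"dr":[0,0,0]},{"travel":[0,-0.1,-0.1],"dr":[0,0,0]},{"travel":[-0.08,-0.1,0],"dr":[0,0,0]},{"travel":[-0.1,-0.1,0],"dr":[0,0,0]},{"travel":[-0.1,-0.05,0],"dr":[0,0,0]},{"travel":[-0.1,0,0],"dr":[0,0,0]},{"travel":[0,0,0],"dr":[0,0,0]}]' -1
python3 - <<'E'
from h import *
o=ctrl.get_obs();print(o['eef_pos'],o['eef_rot'])
for n in('side','top'):
    im=viewer.camera(n)[:,:,::-1]; c=viewer.get_calibration(n)
    cv2.imwrite(f'pics/{n}5.png',im)
    (s,x0,y0,w,h)=(4,254,186,200,150) if n=='side' else (4,240,220,190,110)
    cv2.imwrite(f'pics/{n}5c.png',cv2.resize(im[y0:y0+h,x0:x0+w],None,fx=s,fy=s,interpolation=2))
E
python3 - <<'E'
import cv2,numpy as np
a=cv2.imread('pics/side5c.png')[:440,:,:];b=cv2.imread('pics/top5c.png')
h=np.zeros((600,800,3),np.uint8); 
a=cv2.resize(a[130:440,150:550],None,fx=1,fy=1); h[:160,:0]=0
b2=cv2.resize(b,(500,290)); h[:310,:400]=a; h[310:,:500]=b2; cv2.imwrite('pics/both5.png',h)
E
```

```text
time_s: 5.22
eef_pos: [0.5696, -0.0598, 0.0928]
eef_rot: [0.006, -0.013, 1.0, -0.002]
wrist_force: [0.1, 0.1, 0.8]
opening: 0.001
[ 0.56956495 -0.05977151  0.09279815] [ 0.00558161 -0.01311961  0.99989661 -0.00187092]
```

View pics/both5.png

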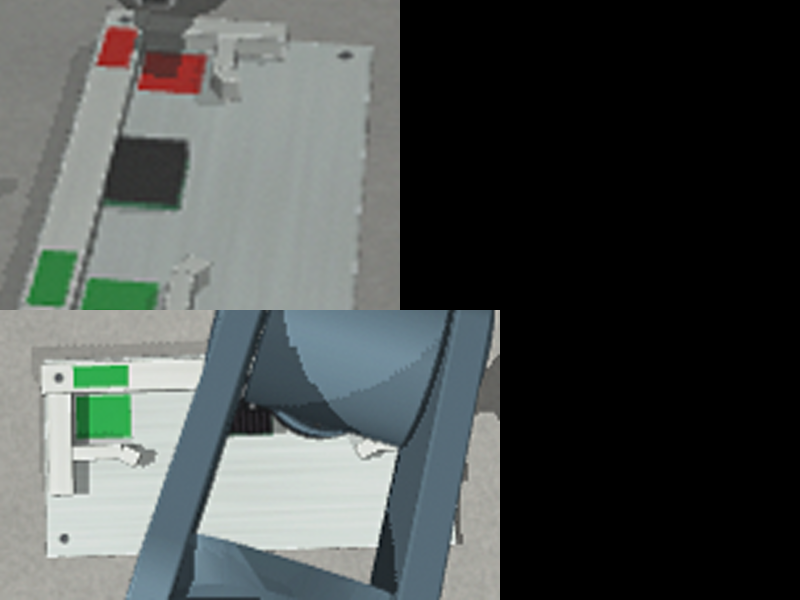

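Side view: the chip is flush to the rail, still squared, with its top face corners at about (120,138), (188,142), (180,205) and (106,200) in the panel. Now numbers.

Run:
```python
from h import *
c=viewer.get_calibration('side')
o=np.array([.527,-.0145]);a=.0185;R=np.array([[np.cos(a),-np.sin(a)],[np.sin(a),np.cos(a)]])
J=lambda P:((P[:,:2]-o)@R*1000).round(1)
im=cv2.imread('pics/side5.png'); g=cv2.cvtColor(im,cv2.COLOR_BGR2GRAY)
m=np.zeros_like(g); m[250:274,315:341]=(g[250:274,315:341]<75)
q=max(cv2.findContours(m,0,2)[0],key=cv2.contourArea); r=cv2.minAreaRect(J(ray(c,q[:,0],.022)).astype(np.float32)); print('chip jig',r)
p=np.array([(120,138),(188,142),(180,205),(106,200)])/4+[291.5,218.5]
print('hand corners',J(ray(c,p,.022)))
h=cv2.cvtColor(im,cv2.COLOR_BGR2HSV); gm=((h[...,0]>50)&(h[...,0]<80)&(h[...,1]>120)).astype(np.uint8); gm[:280]=0
n,l,s,ce=cv2.connectedComponentsWithStats(gm)
for i in range(1,n):
    if s[i][4]>60: print('green (exp 40,120 patch; 72,120 strip z.022)',s[i],J(ray(c,ce[i],.008)),J(ray(c,ce[i],.022)))
```

```text
chip jig ((38.63716506958008, 10.756475448608398), (39.83500671386719, 66.5387191772461), 0.34105005860328674)
hand corners [[ 56.1 -18.3]
 [ 19.  -19.3]
 [ 16.4  44.5]
 [ 55.   45. ]]
green (exp 40,120 patch; 72,120 strip z.022) [298 281  12  14 116] [[76.3 99. ]] [[ 72.9 119.2]]
green (exp 40,120 patch; 72,120 strip z.022) [312 288  19  10 143] [[ 40.3 110.7]] [[ 37.7 130.6]]
green (exp 40,120 patch; 72,120 strip z.022) [343 385  26  17 124] [[-50.7 378.6]] [[-51.2 392.5]]
```

The chip's -y end is at jig y≈-18.5, x≈38.6–40, square to 0.3°, with the centre about 113 mm short of the seat. I'll lower behind its -y end.

```bash
python3 -m handwheel '[{"travel":[0.01,-0.02,0.12],"dr":[0,0.02,0.015]},{"travel":[0,0,0.12],"dr":[0,0,0]},{"travel":[0,0,0.12],"dr":[0,0,0]},{"travel":[0,0,0.08],"dr":[0,0,0]},{"travel":[0,0,0.04],"dr":[0,0,0]},{"travel":[0,0,0.03],"dr":[0,0,0]},{"travel":[0,0,0],"dr":[0,0,0]}]'; python3 -c "
from h import *
o=ctrl.get_obs();print(o['eef_pos'],o['eef_rot'])"
```

```text
time_s: 5.9
eef_pos: [0.5604, -0.0595, 0.0122]
eef_rot: [-0.003, -0.011, 1.0, -0.001]
wrist_force: [-0.4, 1.5, -0.1]
opening: 0.001
[ 0.56041835 -0.05947596  0.01221154] [-3.17182815e-03 -1.08650195e-02  9.99935504e-01 -9.37048767e-04]
```

```bash
python3 -m handwheel '[{"travel":[-0.025,0,0],"dr":[0,0,0]},{"travel":[-0.025,0,0],"dr":[0,0,0]},{"travel":[-0.002,0.04,0],"dr":[0,0,0]},{"travel":[-0.002,0.04,0],"dr":[0,0,0]},{"travel":[-0.002,0.04,0],"dr":[0,0,0]},{"travel":[-0.002,0.04,0],"dr":[0,0,0]},{"travel":[-0.002,0.04,0],"dr":[0,0,0]},{"travel":[-0.002,0.04,0],"dr":[0,0,0]},{"travel":[-0.002,0.04,0],"dr":[0,0,0]},{"travel":[-0.002,0.04,0],"dr":[0,0,0]},{"travel":[-0.002,0.04,0],"dr":[0,0,0]},{"travel":[-0.002,0.04,0],"dr":[0,0,0]},{"travel":[-0.002,0.04,0],"dr":[0,0,0]}]'
python3 - <<'E'
from h import *
o=ctrl.get_obs();print(o['eef_pos'],o['eef_rot'])
im=viewer.camera('side')[:,:,::-1]; cv2.imwrite('pics/s6.png',im)
cv2.imwrite('pics/s6c.png',cv2.resize(im[216:326,264:394],None,fx=5,fy=5,interpolation=2))
E
```

```text
time_s: 6.98
eef_pos: [0.5732, 0.0133, 0.0159]
eef_rot: [-0.0, -0.011, 1.0, -0.002]
wrist_force: [0.4, -0.5, -0.7]
opening: -0.0
[0.5732216  0.0133231  0.01585151] [-2.41274404e-04 -1.12262531e-02  9.99935315e-01 -1.81094874e-03]
```

View pics/s6c.png

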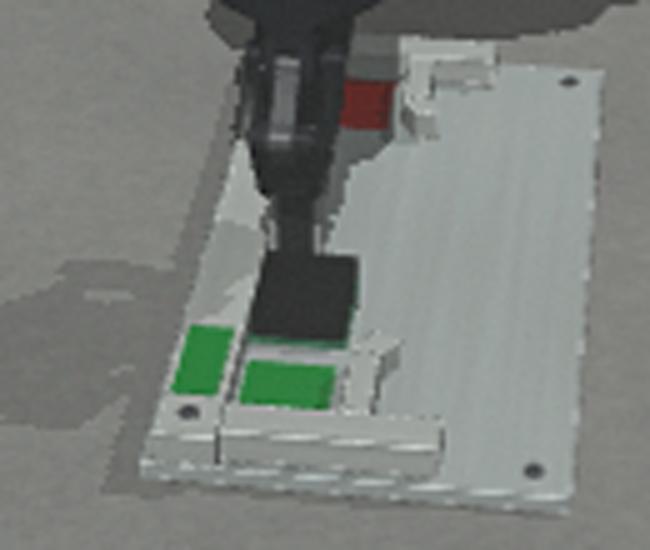

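The chip follows squarely along the rail, with its leading end now at the pocket mouth. Carrying on, slowing near the stop.

```bash
python3 -m handwheel '[{"travel":[0.01,0.04,0.005],"dr":[0,0,0]},{"travel":[0,0.04,0.005],"dr":[0,0,0]},{"travel":[0,0.04,0.005],"dr":[0,0,0]},{"travel":[0,0.04,0],"dr":[0,0,0]},{"travel":[0,0.04,0],"dr":[0,0,0]},{"travel":[0,0.03,0],"dr":[0,0,0]},{"travel":[0,0.02,0],"dr":[0,0,0]}]'
python3 -m handwheel '[{"travel":[0,0.02,0],"dr":[0,0,0]},{"travel":[0,0.02,0],"dr":[0,0,0]},{"travel":[0,0.02,0],"dr":[0,0,0]}]'
```

```text
time_s: 7.62
eef_pos: [0.5725, 0.0538, 0.0156]
eef_rot: [0.002, -0.011, 1.0, -0.003]
wrist_force: [-0.2, -0.8, 2.2]
opening: -0.002
time_s: 7.87
eef_pos: [0.5725, 0.0637, 0.0156]
eef_rot: [0.002, -0.011, 1.0, -0.003]
wrist_force: [0.2, -0.9, 1.5]
opening: 0.0
```

```bash
python3 -m handwheel '[{"travel":[0,0.02,0.003],"dr":[0,0,0]},{"travel":[0,0.02,0.003],"dr":[0,0,0]},{"travel":[0,0.015,0],"dr":[0,0,0]}]'
python3 -m handwheel '[{"travel":[0,0.015,0],"dr":[0,0,0]},{"travel":[0,0.015,0],"dr":[0,0,0]}]'
python3 -m handwheel '[{"travel":[0,0.015,0],"dr":[0,0,0]},{"travel":[0,0.015,0],"dr":[0,0,0]}]'
```

```text
time_s: 8.12
eef_pos: [0.5726, 0.0719, 0.0157]
eef_rot: [0.002, -0.011, 1.0, -0.004]
wrist_force: [-0.6, 0.3, 0.3]
opening: 0.001
time_s: 8.28
eef_pos: [0.5724, 0.0749, 0.0156]
eef_rot: [0.002, -0.012, 1.0, -0.005]
wrist_force: [-1.1, -17.8, 2.2]
opening: 0.002
time_s: 8.45
eef_pos: [0.5725, 0.0747, 0.0157]
eef_rot: [0.001, -0.013, 1.0, -0.009]
wrist_force: [-1.5, -10.9, 3.2]
opening: -0.0
```

Firm stop at jig y≈88.5 (-18 N), as expected for home with a tip about 6–7 mm thick. I'll take the fingers back and up and check.

```bash
python3 -m handwheel '[{"travel":[0,-0.06,0],"dr":[0,0,0]},{"travel":[0,-0.1,-0.02],"dr":[0,0,0]},{"travel":[0,-0.05,-0.2],"dr":[0,0,0]},{"travel":[0,0,-0.25],"dr":[0,0,0]},{"travel":[0,-0.2,-0.25],"dr":[0,0,0]},{"travel":[0.1,-0.25,-0.2],"dr":[0,0,0]},{"travel":[0.2,-0.25,0],"dr":[0,0,0]},{"travel":[0.2,-0.25,0],"dr":[0,0,0]},{"travel":[0,0,0],"dr":[0,0,0]}]'
python3 - <<'E'
from h import *
import numpy as np
S=viewer.camera('side')[:,:,::-1]; T=viewer.camera('top')[:,:,::-1]
cv2.imwrite('pics/s7.png',S); cv2.imwrite('pics/t7.png',T)
a=cv2.resize(S[270:325,285:375],(720,440),interpolation=2)[:300*1+140]
b=cv2.resize(T[230:300,250:340],(720,560),interpolation=2)
cv2.imwrite('pics/both7.png',np.hstack([cv2.resize(a,(400,245)),cv2.resize(b,(400,245*1))]) if 0 else np.vstack([cv2.resize(a,(480,293)),cv2.resize(b[:480],(480,300))]))
E
```

```text
time_s: 9.2
eef_pos: [0.5072, -0.0875, 0.1499]
eef_rot: [-0.0, -0.015, 1.0, -0.009]
wrist_force: [1.1, 0.3, -1.2]
opening: -0.0
```

View pics/both7.png

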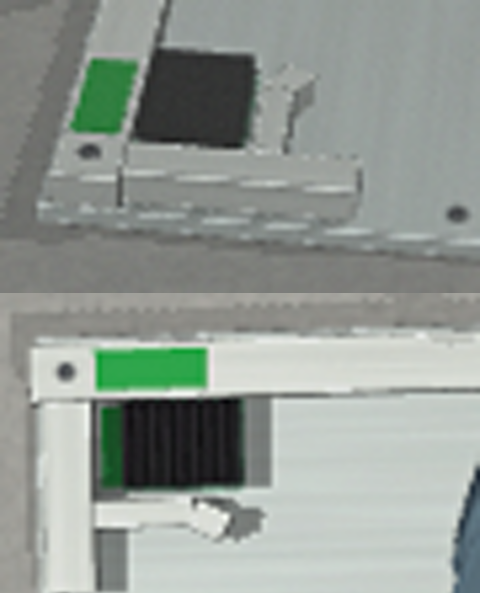

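In the top view the chip lies against the rail but about 10 mm short of the stop, so it didn't stay home. I'll measure it.

```bash
cat > meas.py <<'E'
from h import *
import sys
o=np.array([.527,-.0145]);a=.0185;R=np.array([[np.cos(a),-np.sin(a)],[np.sin(a),np.cos(a)]])
J=lambda P:((P[:,:2]-o)@R*1000).round(1)
c=viewer.get_calibration('top'); im=cv2.imread(sys.argv[1]); g=cv2.cvtColor(im,cv2.COLOR_BGR2GRAY)
m=np.zeros_like(g); m[248:272,267:310]=(g[248:272,267:310]<55)
q=max(cv2.findContours(m,0,2)[0],key=cv2.contourArea); r=cv2.minAreaRect(J(ray(c,q[:,0],.022)).astype(np.float32)); print('chip jig (top)',r, cv2.boundingRect(q))
print('row profile',[(x,im[260,x].tolist()) for x in range(262,300,1)][:16])
# stop inner top edge, expected px
for y in (145,120,95): print(y,proj(c,[*(o+R@np.array([.04,y/1000])),.022])[0])
E
python3 meas.py pics/t7.png
```

```text
chip jig (top) ((40.35945510864258, 109.53840637207031), (50.35118103027344, 37.18610382080078), 87.9833755493164) (272, 251, 24, 18)
row profile [(262, [206, 214, 210]), (263, [206, 213, 209]), (264, [208, 216, 212]), (265, [211, 218, 215]), (266, [202, 210, 206]), (267, [75, 76, 76]), (268, [104, 108, 102]), (269, [41, 98, 22]), (270, [37, 79, 24]), (271, [38, 80, 25]), (272, [40, 70, 31]), (273, [41, 35, 40]), (274, [26, 24, 26]), (275, [32, 28, 31]), (276, [33, 30, 32]), (277, [24, 23, 23])]
145 [267.21152495 260.20338492]
120 [278.68021147 259.81086749]
95 [290.15079143 259.4184833 ]
```

```bash
python3 - <<'E'
from h import *
o=np.array([.527,-.0145]);a=.0185;R=np.array([[np.cos(a),-np.sin(a)],[np.sin(a),np.cos(a)]])
J=lambda P:((P[:,:2]-o)@R*1000).round(1)
c=viewer.get_calibration('side')
p=np.array([(268,250),(358,256),(350,342),(248,338)])/5+[264,216]
print('s6 chip corners',J(ray(c,p,.022)), 'bottom +y edge at z=.008',J(ray(c,p[2:],.008)))
print('tcp then',J(np.array([[.57322,.01332,0]])),'tcp end',J(np.array([[.5725,.0749,0]])))
p=np.array([(160,48),(258,55),(247,147),(133,140)])/5.333+[285,270]
print('s7 corners',J(ray(c,p,.022)))
E
sed -n 1,1p /dev/null; python3 -c "
import cv2
a=cv2.imread('pics/s6c.png')[150:350,150:450]; cv2.imwrite('pics/s6d.png',cv2.resize(a,(600,400)))"
```

```text
s6 chip corners [[ 57.2  35.5]
 [ 19.4  34.9]
 [ 15.5  98.9]
 [ 56.  101.7]] bottom +y edge at z=.008 [[17.6 78.3]
 [59.  81.2]]
tcp then [[46.7 27. ]] tcp end [[47.1 88.5]]
s7 corners [[ 55.6  85. ]
 [ 18.4  84.5]
 [ 15.5 144.3]
 [ 56.7 145.7]]
```

In the push picture the finger front stood about 8 mm ahead of the TCP, so at the end (TCP y 88.5) the chip was home. It then sprang back about 10.5 mm when the 18 N preload was let go suddenly. I'll redo the last bit gently and ease the load off before retreating.

```bash
python3 -m handwheel '[{"travel":[-0.07,0.155,0.1],"dr":[-0.034,0,0.022]},{"travel":[-0.07,0.155,0.1],"dr":[0,0,0]},{"travel":[-0.07,0.155,0.1],"dr":[0,0,0]},{"travel":[-0.07,0.155,0.1],"dr":[0,0,0]},{"travel":[-0.07,0.155,0.1],"dr":[0,0,0]},{"travel":[-0.07,0.15,0.1],"dr":[0,0,0]},{"travel":[0,0,0],"dr":[0,0,0]},{"travel":[0,0,0],"dr":[0,0,0]}]' -1
```

```text
time_s: 9.97
eef_pos: [0.5748, 0.0698, 0.0526]
eef_rot: [0.0, -0.01, 1.0, 0.003]
wrist_force: [-0.1, -0.3, 0.0]
opening: 0.005
```

```bash
python3 -m handwheel '[{"travel":[0.024,-0.06,0],"dr":[0,0,0]},{"travel":[0.02,-0.06,0],"dr":[0,0,0]},{"travel":[0,0,0],"dr":[0,0,0]},{"travel":[0,0,0],"dr":[0,0,0]}]'
```

```text
time_s: 10.3
eef_pos: [0.5672, 0.0508, 0.0519]
eef_rot: [-0.0, -0.012, 1.0, 0.003]
wrist_force: [-0.2, -0.1, 0.6]
opening: -0.001
```

```bash
python3 -m handwheel '[{"travel":[0,0,0.08],"dr":[0,0,0]},{"travel":[0,0,0.08],"dr":[0,0,0]},{"travel":[0,0,0.06],"dr":[0,0,0]},{"travel":[0,0,0.03],"dr":[0,0,0]},{"travel":[0,0,0],"dr":[0,0,0]},{"travel":[0,0.02,0],"dr":[0,0,0]},{"travel":[0,0.02,0],"dr":[0,0,0]},{"travel":[0,0.02,0],"dr":[0,0,0]},{"travel":[0,0,0],"dr":[0,0,0]}]'
```

```text
time_s: 11.05
eef_pos: [0.5674, 0.0581, 0.0114]
eef_rot: [0.0, -0.009, 1.0, 0.003]
wrist_force: [0.1, 0.6, -0.2]
opening: -0.001
```

```bash
python3 -m handwheel '[{"travel":[-0.001,0.018,0],"dr":[0,0,0]},{"travel":[-0.001,0.018,0],"dr":[0,0,0]},{"travel":[-0.001,0.018,0],"dr":[0,0,0]},{"travel":[-0.001,0.018,0],"dr":[0,0,0]},{"travel":[0,0.018,0],"dr":[0,0,0]}]'
python3 -m handwheel '[{"travel":[0,0.01,0],"dr":[0,0,0]},{"travel":[0,0.01,0],"dr":[0,0,0]},{"travel":[0,0.01,0],"dr":[0,0,0]}]'
```

```text
time_s: 11.47
eef_pos: [0.5687, 0.0694, 0.0129]
eef_rot: [0.001, -0.011, 1.0, -0.0]
wrist_force: [-2.7, -21.3, 1.1]
opening: -0.001
time_s: 11.72
eef_pos: [0.5686, 0.0687, 0.0132]
eef_rot: [0.001, -0.011, 1.0, -0.005]
wrist_force: [0.1, -7.4, 0.0]
opening: 0.0
```

```bash
python3 -m handwheel '[{"travel":[0,0.008,0],"dr":[0,0,0]},{"travel":[0,0.008,0],"dr":[0,0,0]},{"travel":[0,0.008,0],"dr":[0,0,0]}]'
```

```text
time_s: 11.97
eef_pos: [0.5687, 0.0686, 0.0134]
eef_rot: [0.0, -0.012, 1.0, -0.008]
wrist_force: [-1.3, -5.7, -0.2]
opening: -0.004
```

```bash
python3 - <<'E'
from h import *
S=viewer.camera('side')[:,:,::-1]; T=viewer.camera('top')[:,:,::-1]
cv2.imwrite('pics/s8.png',S); cv2.imwrite('pics/t8.png',T)
cv2.imwrite('pics/both8.png',np.vstack([cv2.resize(S[265:325,285:375],(450,300),interpolation=2),cv2.resize(T[235:295,250:340],(450,300),interpolation=2)]))
E
python3 meas.py pics/t8.png | head -1
```

```text
chip jig (top) ((29.393150329589844, 113.20808410644531), (66.85120391845703, 24.662891387939453), 82.83063507080078) (267, 258, 31, 14)
```

View pics/both8.png

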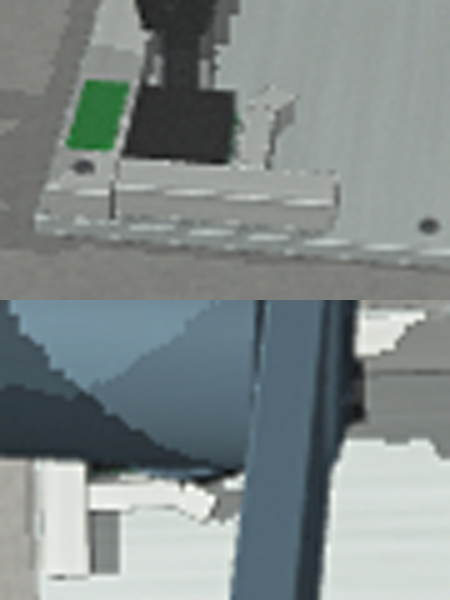

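Run:
```python
from h import *
o=np.array([.527,-.0145]);a=.0185;R=np.array([[np.cos(a),-np.sin(a)],[np.sin(a),np.cos(a)]])
J=lambda P:((P[:,:2]-o)@R*1000).round(1)
c=viewer.get_calibration('side')
for f in('s7','s8'):
    g=cv2.cvtColor(cv2.imread(f'pics/{f}.png'),cv2.COLOR_BGR2GRAY)
    for u in (318,328,330,332): 
        col=g[270:302,u].astype(int); print(f,u,[ (270+i) for i in range(31) if (col[i]<70)!=(col[i+1]<70)])
for u in(318,330):
  for v in (279,281,283,285): print(u,v,J(ray(c,(u,v),.022))[0])
print(J(np.array([[.5687,.0686,0]])))
```

```text
s7 318 [279, 296]
s7 328 [280, 297]
s7 330 [280, 295]
s7 332 [282, 283, 284, 285]
s8 318 [296]
s8 328 [282, 297]
s8 330 [283, 295]
s8 332 []
318 279 [49.6 84.1]
318 281 [48.6 91.3]
318 283 [47.6 98.4]
318 285 [ 46.7 105.4]
330 279 [25.7 80.7]
330 281 [24.8 87.9]
330 283 [24. 95.]
330 285 [ 23.1 102.1]
[[43.2 82.3]]
```

The chip's -y edge is now at jig y≈95–96, meaning home. Next I ease the load off gradually.

```bash
python3 -m handwheel '[{"travel":[0,0,0],"dr":[0,0,0]},{"travel":[0,0,0],"dr":[0,0,0]},{"travel":[0,0,0],"dr":[0,0,0]},{"travel":[0,0,0],"dr":[0,0,0]},{"travel":[0,0,0],"dr":[0,0,0]},{"travel":[0,0,0],"dr":[0,0,0]}]'
```

```text
time_s: 12.57
eef_pos: [0.5689, 0.0686, 0.0138]
eef_rot: [0.001, -0.012, 1.0, -0.009]
wrist_force: [-0.2, -0.9, -0.4]
opening: 0.002
```

```bash
python3 -m handwheel '[{"travel":[0,-0.002,0],"dr":[0,0,0]},{"travel":[0,-0.002,0],"dr":[0,0,0]},{"travel":[0,-0.002,0],"dr":[0,0,0]},{"travel":[0,-0.003,0],"dr":[0,0,0]},{"travel":[0,-0.003,0],"dr":[0,0,0]},{"travel":[0,-0.003,0],"dr":[0,0,0]}]'
```

```text
time_s: 13.07
eef_pos: [0.5691, 0.0671, 0.0139]
eef_rot: [0.001, -0.012, 1.0, -0.008]
wrist_force: [0.8, 0.8, 0.7]
opening: -0.003
```

```bash
python3 -m handwheel '[{"travel":[0,-0.006,0],"dr":[0,0,0]},{"travel":[0,-0.01,0],"dr":[0,0,0]},{"travel":[0,-0.02,0],"dr":[0,0,0]},{"travel":[0,-0.04,0],"dr":[0,0,0]},{"travel":[0,-0.06,0],"dr":[0,0,0]},{"travel":[0,-0.06,-0.1],"dr":[0,0,0]},{"travel":[0,0,-0.25],"dr":[0,0,0]},{"travel":[0,-0.1,-0.25],"dr":[0,0,0]},{"travel":[0,-0.25,-0.2],"dr":[0,0,0]},{"travel":[0.15,-0.25,0],"dr":[0,0,0]},{"travel":[0.2,-0.25,0],"dr":[0,0,0]},{"travel":[0.2,-0.25,0],"dr":[0,0,0]},{"travel":[0,0,0],"dr":[0,0,0]}]'
python3 - <<'E'
from h import *
S=viewer.camera('side')[:,:,::-1]; T=viewer.camera('top')[:,:,::-1]
cv2.imwrite('pics/s9.png',S); cv2.imwrite('pics/t9.png',T)
cv2.imwrite('pics/both9.png',np.vstack([cv2.resize(S[265:325,285:375],(450,300),interpolation=2),cv2.resize(T[235:295,250:340],(450,300),interpolation=2)]))
E
python3 meas.py pics/t9.png|head -2
```

```text
time_s: 14.15
eef_pos: [0.4967, -0.125, 0.1383]
eef_rot: [0.001, -0.014, 1.0, -0.011]
wrist_force: [0.4, -0.6, -0.7]
opening: -0.004
chip jig (top) ((40.43547058105469, 120.56193542480469), (38.6082878112793, 49.487648010253906), 1.1691381931304932) (267, 251, 24, 19)
row profile [(262, [205, 213, 209]), (263, [205, 213, 208]), (264, [206, 214, 210]), (265, [211, 217, 214]), (266, [204, 211, 207]), (267, [56, 57, 57]), (268, [34, 30, 32]), (269, [20, 18, 20]), (270, [33, 31, 32]), (271, [34, 32, 33]), (272, [25, 24, 24]), (273, [41, 39, 40]), (274, [23, 22, 22]), (275, [35, 32, 34]), (276, [40, 38, 38]), (277, [19, 20, 20])]
```

View pics/both9.png

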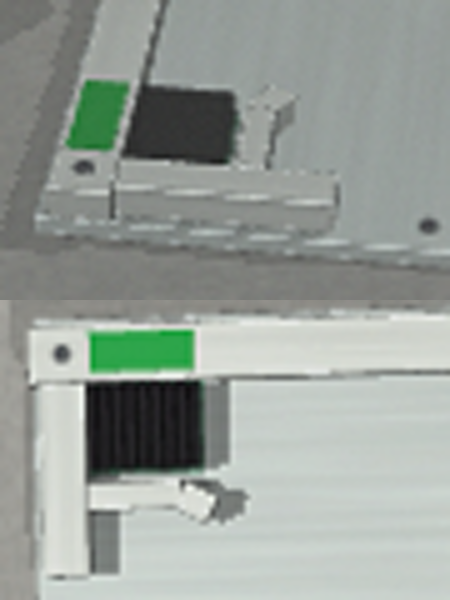

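The chip is in the corner: it touches the rail and the stop in the top view, at jig (40.4, 120.6), within about 1.2° of square, with the fingers clear. Handing in.

```bash
python3 -c "
from bench import ctrl; print(ctrl.hand_in())"
```

```text
the job is handed in; nothing more can be done
None
```

The chip is home in the green (left, +y) pocket, and the job was handed in at about 14 s of robot time. I pushed it square against the rail from the near side, then slid it along the rail into the corner with shut fingers.

- **First attempt:** the chip sprang back about 10 mm when I let go too suddenly after an 18 N push. I pushed it home again (peak about 21 N), eased the load off slowly, and then withdrew the fingers.
- **Final position:** my last check in the top view put the chip at jig (40.4, 120.6) mm, against a seat of (40, 120). It was about 1.2° (0.02 rad) off square, with no visible gap to the rail or the stop. The last side picture shows it in the same place, and the fingers were well clear.
- **Disagreement:** the finger position at the stop read about 6 mm differently between the two pushes (TCP at jig y 88.5 and 82.3). I did not explain this; the pictures, not the finger position, are what show the chip is home.
- **Not separately measured:** the 0.1 s holds for the two steps on the way, and the handset, screwdriver and jar. The fingers never worked near those three.

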